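# Trip-test the tubing feeder's brake, then hold its sprung tensioner arm at the stop

### The arm

A 6-joint arm with a two-finger parallel gripper is mounted at the origin on a cart in front of the work surface, level with it; the furniture and walls round the work are solid. World frame = base frame: x ahead of the robot, y to its left, z up, the work surface at z = 0. Lengths are in mm, angles in rad, forces in N, time in s.
With the tool pointing down it reaches from about 375 to 825 mm from the base axis. Payload 5.5 kg.
Tool frame: the origin (TCP) lies on the centre line of the jaws, within the pads' length; the fingertips stand 19 mm ahead of it and the grasp point (between the pads) is the TCP (env.nose_length is the distance from the TCP to the fingertips, in mm); x points along the fingers, z is the direction in which the jaws open and shut, and the axes are right-handed (so a half turn about x gives the same grasp; the last joint's range is limited). The gripper opens to 85 mm and grips with 20 to 120 N. Pads are 22 mm wide; open, the fingers measure 114 mm over their backs; the gripper's body (76 mm by 85 mm) begins 54 mm behind the grasp point. The pads swing forward as they close: fully open they stand 13 mm farther back than shut.
Start: joints at [-1.238, 0.314, -0.047, 1.21, 0, 1.571], TCP at [196.011, -567.075, 250.299] pointing down, gripper open.
Joint ranges: [-2.67, 2.67], [-0.69, 1.73], [-1.03, 1.25], [-2.08, 2.16], [-1.42, 1.45], [-3.14, 3.14]. Speed limits (rad/s): [2.39, 2.39, 3.01, 3.14, 3.14, 3.14].

### API

Orientations are given as a rotation vector (axis times angle).
In Python, from plant import env gives the robot as it stands.
- The arm moves only by the tool arm_command, never from a script. Its argument "plan" is a list that holds one entry, the list of rows, each a list of 4 numbers: the shift along the tool's x, y, z in cm, then the turn about the tool's x in rad. A call has 1 to 5 rows; each row is the pose to reach, as a shift and turn from the pose commanded when the call began, along the tool's axes at that moment; what a row does not reach only later rows make up. A row lasts 1/8 s, in which the tool goes at most 62.5 mm and 10.7 degrees, less where a joint would pass 70% of its speed; a pose out of reach is approached as far as the arm can. A call with a gripper value outside its range is refused whole. "jaw" is the opening in per cent of the stroke, from 0 (shut) to 100 (fully open), set as the call begins (left out, the last holds). The fingers move at their own pace and stop on an object; "squeeze" is the grip in N (left out, the last holds). Time passes only in rows, so rows that repeat a pose let the fingers close. It gives the time, the measured TCP pose, the force and the opening at its end, in the units of the state.
- env.observe(): the state, without advancing time (a new reading comes with each control period).
- env.capture(name): name is "side" or "top"; returns the picture (384x512x3 uint8, red, green, blue); there is no depth.
- env.camera_model(name): a dict with "mtx" (3x3 intrinsics, pixels), "D" ([k1, k2, p1, p2, k3] as OpenCV has them; the pictures are not rectified), "position" and "rotation" of the camera in the world. Camera axes: x right, y down, z forward; pixel columns grow to the right and rows downward; lengths in mm; the calibration is good to about 2 mm. A picture is of the moment at which its call begins. camera_model takes no time and is no camera call.
- env.hand_in(): hands the job in, once; it reports no verdict.
The state is a dict: "time_s": time; "qpos": joint angles; "qd": joint speeds; "tau": joint torques, N m; "ee_pos": TCP position; "tcp_rot": TCP orientation; "contact_force": force on the tool from outside, world axes, zero at the start; "wrist_torque": the same for the moment, N m; "finger_gap": opening from 0.0 (shut) to 1.0 (fully open).
Only numpy, scipy, OpenCV 4.12 (cv2) and the standard library are available. Lean on these libraries where they do the work, as an engineer would, in place of code of your own. Each camera call takes 0.05 s, during which the arm holds its last target.

### The job

Get the tubing feeder ready for me to thread new tubing: press its test button so that the brake lever (the wire bail) drops, then lift the lever back up until it stays standing by itself and let go of it. Then swing the sprung tensioner arm forward by its peg until it is fully against its front stop and hold it there: finish while still holding it, because the spring takes it back if you let go. Leave the bottle, beaker, tape roll and pot round it alone.

Things in the scene. Friction and masses are not known exactly. Their poses are not given: they have to be found in the camera images.
- feeder: The tubing feeder, fixed on the worktop: aluminium base plate (x -70 to 110, y -80 to 155 mm) with a grey brake box (x -47 to 20, y -28 to 150, top z 52 mm, with a raised cover to z 73 between button and lever), a grooved feed wheel (56 mm wide, at x 75, y 62, top z 92 mm) and a pivot body. Origin on the worktop; x points to its back, y to its left, z up.
- test_button_top (a point): Centre of the top face of the round test button, 24 mm across, on a round boss at the right-hand end of the brake box, 88 mm above the worktop, 10 mm above its 40 mm housing ring. Pressed straight down; it travels 6 mm, fully down takes about 4 N, and it springs back.
- test_button (a joint): Travel of the test button in m: 0 released, 0.006 fully down. From about 0.0045 on it tips the standing bail over, which then drops by its own weight.
- bail_bar (a point): Middle of the cross bar of the brake lever, a U-shaped steel wire bail. The bar is 12 mm thick, along the feeder's y, free over 68 mm between two 8 mm side wires, so fingers can straddle its middle; 80 mm from the hinge line. Standing, it is 143 mm above the worktop; dropped, 85 mm above it and 77 mm in front of the hinge.
- bail_hinge (a point): Middle of the bail's hinge line (along the feeder's y axis), 64 mm above the worktop.
- brake_bail (a joint): Angle of the bail, rad: 0 standing at its stop, leaning 0.15 past upright to the back, where its weight keeps it; 0.15 upright; 1.45 dropped forward (to the feeder's -x) on its lower stop, 0.27 above level. It turns freely (100 g): past upright on either side it falls to the stop of that side.
- tensioner_peg (a point): Centre of the upright steel grip peg at the end of the tensioner arm: 14 mm in diameter, free from 106 to 156 mm above the worktop (this point at 131 mm), 110 mm from the pivot axis. The arm below it is a flat cage 22 mm wide with two guide wheels 34 mm across, 80 to 106 mm above the worktop.
- tensioner_pivot (a point): Point on the arm's vertical pivot axis, at the height of tensioner_peg.
- tension_arm (a joint): Angle of the tensioner arm, rad: 0 at rest, pointing to the feeder's right (100 degrees clockwise from its x axis, seen from above); grows as the arm swings forward (clockwise from above) to 1.2 at the front stop, pointing to the feeder's front. A spring pulls it back to 0: about 2 N at the peg at rest, 9 N at the front stop.
- small_bottle: Bystander: small round bottle with a screw cap, 58 mm wide, 119 mm tall. Origin under its centre.
- beaker: Bystander: clear beaker, 53 mm wide, 68 mm tall. Origin under its centre.
- tape: Bystander: roll of tape lying flat, 65 mm wide, 19 mm tall. Origin under its centre.
- pot: Bystander: sample pot with a lid, 68 mm wide, 63 mm tall. Origin under its centre.
- electrode_arm: Obstacle: a white jointed electrode arm on a square foot about 120 mm wide, fixed to the worktop to the right of the feeder; it stands up to about 400 mm high and reaches some 150 mm out to the front and back of its foot. Origin on the worktop under the middle of its foot. Go round it, near the robot or well above it.

How it is judged:
By the outcome, as a careful person would: the job done as asked, in the order asked, and still so for the second after the job is handed in, while the arm keeps its last pose, push and grip.
It also fails if it takes over 61 s, if anything falls off the work surface, if the arm or the gripper's body presses on something with over 40 N, if the wrist force passes 120 N, or if a joint passes its speed limit or range.

## Working session

There is one attempt and no reset: what is moved stays moved. The work goes in short steps, Python scripts to look and compute and a tool call to move; the robot and the scene stay as the last step left them, time stands still between calls to the robot, and variables do not carry over. Pictures are saved under pics/ and viewed, and the job is handed in when it is done.

Besides the shell and the picture viewer there is one more tool, called as name([rows], argument=value, ...), one row to a line, values as JSON. arm_command: Moves the arm, as the interface text tells. Its arguments: {"type":"object","properties":{"plan":{"type":"array","items":{"type":"array","items":{"type":"array","items":{"type":"number"}}}},"jaw":{"type":"number"},"squeeze":{"type":"number"}},"required":["plan"]}

```bash
ls; mkdir -p pics; python3 - <<'E'
from plant import env
import cv2
o=env.observe(); print(o)
for n in("side","top"):
    im=env.capture(n); cv2.imwrite(f"pics/{n}0.png",im[:,:,::-1]); m=env.camera_model(n); print(n,m)
E
```

```text
pics
{'time_s': 0.0, 'qpos': array([-1.23799400e+00,  3.14253378e-01, -4.80915528e-02,  1.21023851e+00,
       -6.84483477e-06,  1.57082063e+00]), 'qd': array([ 8.91505465e-04, -7.16969619e-05,  8.19929179e-04,  5.17636277e-04,
       -4.63192255e-04,  1.10013612e-03]), 'tau': array([ 2.10685712e-04, -5.39591110e+01,  3.39748335e+01,  1.92514714e-02,
       -1.16867986e-04,  3.25147077e-06]), 'ee_pos': array([ 195.82691947, -566.53864628,  249.41270474]), 'tcp_rot': array([ 0.96171644,  1.34994985, -0.96000857]), 'contact_force': array([-0.1046261 ,  0.30967344,  0.39475079]), 'wrist_torque': array([ 0.02136484, -0.0106541 , -0.01717844]), 'finger_gap': 1.002619634941443}
side {'mtx': array([[465.56490654,   0.        , 253.51004262],
       [  0.        , 465.56490654, 189.83343283],
       [  0.        ,   0.        ,   1.        ]]), 'D': array([0.05941113, 0.        , 0.        , 0.        , 0.        ]), 'position': array([ 285.85527934, 1032.63888417,  952.16342308]), 'rotation': array([-0.27556789,  2.72563465, -1.30894047])}
top {'mtx': array([[446.77506222,   0.        , 254.39757147],
       [  0.        , 446.77506222, 193.4900044 ],
       [  0.        ,   0.        ,   1.        ]]), 'D': array([-0.09096675,  0.        ,  0.        ,  0.        ,  0.        ]), 'position': array([ 393.86415444,   25.87438801, 1392.1466505 ]), 'rotation': array([-2.18856356,  2.14333363, -0.07019938])}
```

View pics/side0.png

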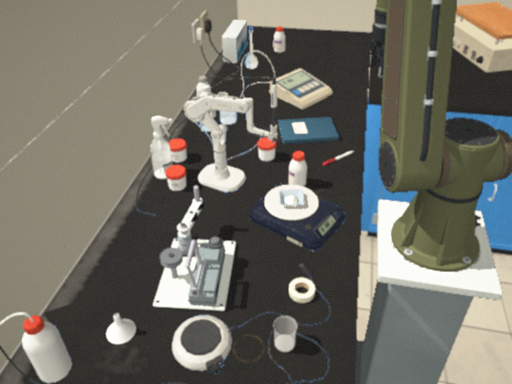

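View pics/top0.png

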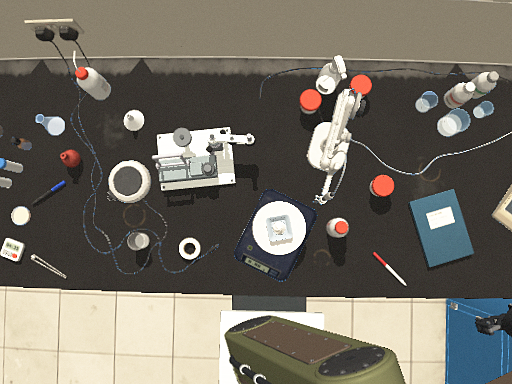

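```bash
cat > h.py <<'E'
import numpy as np,cv2
from plant import env
def cam(n):
    m=env.camera_model(n); R=cv2.Rodrigues(np.array(m["rotation"]).reshape(3) if np.size(m["rotation"])==3 else cv2.Rodrigues(m["rotation"])[0])[0]
    return m["mtx"],m["D"],np.array(m["position"]),R
def ray(n,uv):
    K,D,p,R=cam(n)
    q=cv2.undistortPoints(np.array([[uv]],float),K,D).ravel()
    d=R@np.array([q[0],q[1],1]); return p,d/np.linalg.norm(d)
def onz(n,uv,z):
    p,d=ray(n,uv); return p+d*(z-p[2])/d[2]
def proj(n,P):
    K,D,p,R=cam(n); return cv2.projectPoints(np.atleast_2d(P).astype(float),cv2.Rodrigues(R.T)[0],-R.T@p,K,D)[0].reshape(-1,2)
def tri(a,b):
    (p1,d1),(p2,d2)=ray("top",a),ray("side",b)
    A=np.array([d1,-d2]).T; t=np.linalg.lstsq(A,p2-p1,rcond=None)[0]
    x,y=p1+t[0]*d1,p2+t[1]*d2; return (x+y)/2,np.linalg.norm(x-y)
def crop(im,x0,y0,x1,y1,f,name):
    cv2.imwrite(name,cv2.resize(im[y0:y1,x0:x1,::-1],None,fx=f,fy=f,interpolation=cv2.INTER_CUBIC))
E
python3 - <<'E'
import cv2
from h import *
print(proj("top",[[0,0,0],[500,100,0]]))
t=cv2.imread("pics/top0.png")[:,:,::-1];s=cv2.imread("pics/side0.png")[:,:,::-1]
crop(t,145,115,265,200,6,"pics/t0c.png");crop(s,145,180,250,315,4.4,"pics/s0c.png")
E
```

```text
[[269.78421575 361.23671297]
 [241.01349252 198.0822466 ]]
```

View pics/t0c.png

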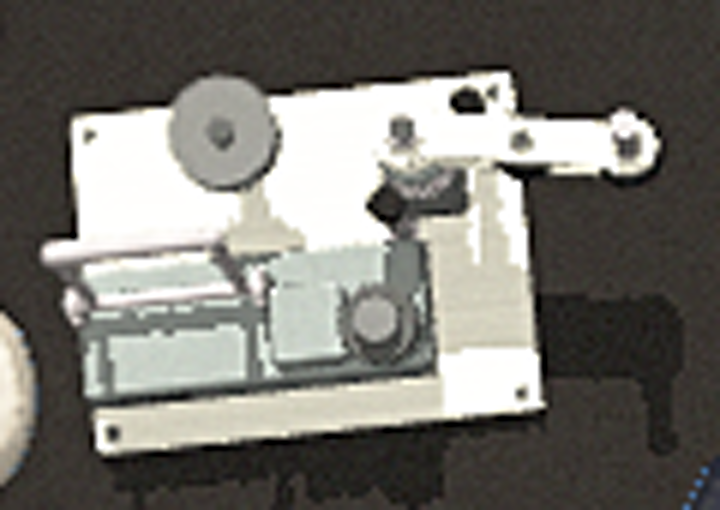

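View pics/s0c.png

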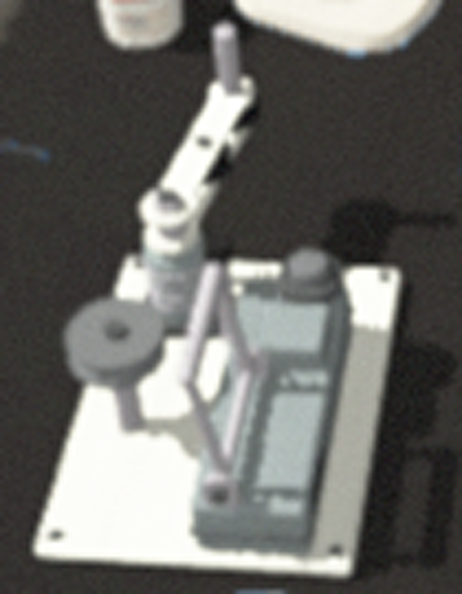

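```bash
python3 - <<'E'
from h import *
f=lambda x,y:(x/6+145-.42,y/6+115-.42)
g=lambda x,y:(x/4.4+145-.39,y/4.4+180-.39)
c=[onz("top",f(*p),6)[:2] for p in[(75,118),(512,72),(545,408),(97,455)]]
L=np.array([[110,155],[110,-80],[-70,-80],[-70,155]],float)
c=np.array(c);print(c)
cs=np.array([onz("side",g(*p),6)[:2] for p in[(36,553),(127,258),(402,268),(353,576)]]);print(cs)
for c in(c,cs):
    a=L-L.mean(0);b=c-c.mean(0);U,S,Vt=np.linalg.svd(a.T@b);R=(U@Vt).T
    t=c.mean(0)-R@L.mean(0);print(np.arctan2(R[1,0],R[0,0]),t,'res',c-(L@R.T+t))
P={"button":(tri(f(376,315),g(312,262)),onz("top",f(376,315),88),onz("side",g(312,262),88)),
"peg":(tri(f(628,143),g(226,28)),onz("top",f(628,143),156),onz("side",g(226,28),156)),
"wheel":(tri(f(222,133),g(117,331)),onz("top",f(222,133),92),onz("side",g(117,331),92)),
"barR":(onz("top",f(220,243),143),onz("side",g(213,268),143)),
"barL":(onz("top",f(48,253),143),onz("side",g(186,382),143)),
"hingeR":(onz("top",f(258,285),64),onz("side",g(258,360),64)),
"hingeL":(onz("top",f(76,303),64),onz("side",g(218,490),64)),
"pivot":(onz("top",f(402,128),110),onz("side",g(170,200),110))}
np.set_printoptions(precision=1,suppress=True)
for k,v in P.items():print(k,v)
E
```

```text
[[697.98891485 372.53000213]
 [725.90676001 140.51380848]
 [547.76634706 118.38796912]
 [518.56488513 352.96326554]]
[[697.79858888 373.04372322]
 [728.04336033 138.90108485]
 [548.49277755 113.60072519]
 [517.95035871 353.97367887]]
0.11969194633091326 [607.17755606 206.47892906] res [[ 0.10634379 -0.9746742 ]
 [-0.03630642  0.32781678]
 [ 0.53546459 -0.30487718]
 [-0.60550196  0.9517346 ]]
0.12573103638957922 [607.93164738 205.16781762] res [[ 0.17225791  0.30543166]
 [ 0.9480217  -0.69223553]
 [-0.02343422 -3.42058932]
 [-1.09684539  3.80739318]]
button ((array([581.8, 197.4,  86.7]), np.float64(3.10794994504659)), array([583.2, 197.5,  88. ]), array([579.8, 198.6,  88. ]))
peg ((array([661.4,  73.7, 156.5]), np.float64(9.336090429593634)), array([656.9,  72.7, 156. ]), array([666.6,  72.8, 156. ]))
wheel ((array([673.1, 277.1,  91.3]), np.float64(0.9192616573170942)), array([672.4, 276.8,  92. ]), array([673.2, 277.7,  92. ]))
barR (array([608.4, 265.8, 143. ]), array([614.1, 266.8, 143. ]))
barL (array([602.3, 348.3, 143. ]), array([602. , 350.3, 143. ]))
hingeR (array([600.9, 260.9,  64. ]), array([597. , 259.4,  64. ]))
hingeL (array([590.2, 353.2,  64. ]), array([590.6, 355.1,  64. ]))
pivot (array([672.3, 184.9, 110. ]), array([670.8, 185. , 110. ]))
```

```bash
python3 - <<'E'
from h import *
np.set_printoptions(precision=3,suppress=True)
o=env.observe();R=cv2.Rodrigues(o["tcp_rot"])[0];print(R)
print(o["time_s"])
for n,uv,z in [("top",(320,148),0),("top",(323,200),250),("top",(323,200),0),("top",(337,62),300),("side",(222,180),0),("top",(338,228),119),("top",(310,100),63),("top",(278,228),60)]: print(n,uv,z,onz(n,uv,z))
t=cv2.imread("pics/top0.png")[:,:,::-1];s=cv2.imread("pics/side0.png")[:,:,::-1]
crop(t,225,50,385,250,3,"pics/t0e.png");crop(s,145,50,345,250,3,"pics/s0e.png")
E
```

```text
[[-0.001  0.945  0.327]
 [ 0.001  0.327 -0.945]
 [-1.    -0.    -0.002]]
0.1
top (320, 148) 0 [ 663.466 -145.462    0.   ]
top (323, 200) 250 [ 480.227 -123.44   250.   ]
top (323, 200) 0 [ 499.13  -156.123    0.   ]
top (337, 62) 300 [ 828.243 -150.944  300.   ]
side (222, 180) 0 [ 664.663 -163.117    0.   ]
top (338, 228) 119 [ 411.21  -184.024  119.   ]
top (310, 100) 63 [ 799.453 -106.456   63.   ]
top (278, 228) 60 [408.463 -15.37   60.   ]
```

View pics/t0e.png

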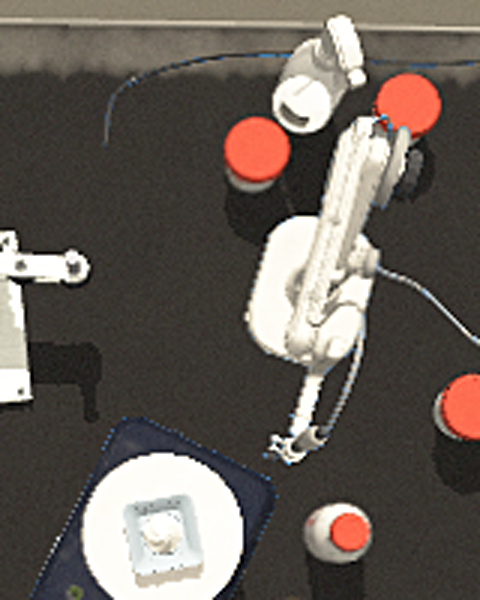

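View pics/s0e.png

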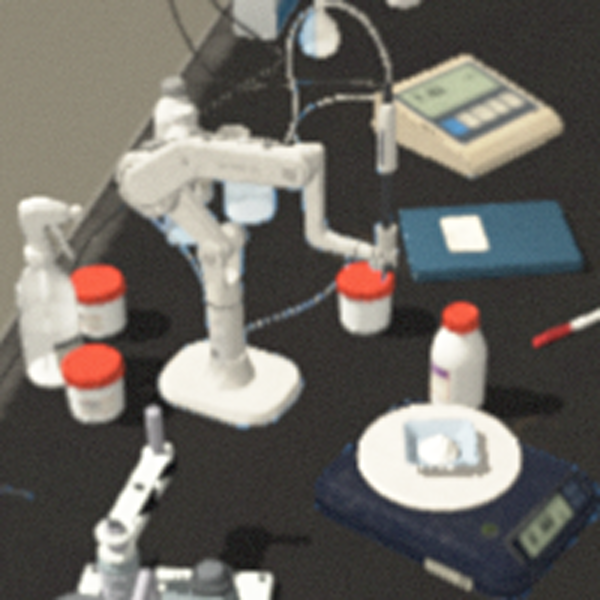

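```bash
cat >> h.py <<'E'
np.set_printoptions(precision=3,suppress=True)
def st():
    o=env.observe();R=cv2.Rodrigues(o["tcp_rot"])[0]
    print("t",round(o["time_s"],2),"pos",o["ee_pos"].round(1),"jawdir",np.degrees(np.arctan2(R[1,2],R[0,2])).round(1),"F",o["contact_force"].round(1),"gap",round(o["finger_gap"],3),"q",o["qpos"].round(2)); return o,R
def go(x,y,z,jaw=None):
    o,R=st(); d=R.T@(np.array([x,y,z])-o["ee_pos"])/10
    a=0
    if jaw is not None:
        cur=np.degrees(np.arctan2(R[1,2],R[0,2])); a=-np.radians((jaw-cur+180)%360-180)
    print("cmd cm",d.round(2),"turn",round(a,3))
E
echo 'from h import *'>r.py; python3 -c "
from h import *
go(370,-120,280,6.9)"
```

```text
t 0.1 pos [ 195.8 -566.6  249.5] jawdir -70.9 F [-0.   0.9 -0.8] gap 1.0 q [-1.24  0.31 -0.05  1.21 -0.    1.57]
cmd cm [ -2.99  31.05 -36.53] turn -1.358
```

arm_command([
  [[-3,31,-36.5,-1.36],[-3,31,-36.5,-1.36],[-3,31,-36.5,-1.36],[-3,31,-36.5,-1.36],[-3,31,-36.5,-1.36]],
], jaw=0)

```text
time_s: 0.72
ee_pos: [309.4, -274.5, 269.7]
tcp_rot: [0.232, 1.558, -0.231]
contact_force: [1.9, 1.3, -0.1]
finger_gap: 0.001
```

```bash
python3 -c "
from h import *
go(370,-120,280,6.9)"
```

```text
t 0.72 pos [ 309.4 -274.5  269.7] jawdir -16.9 F [ 1.9  1.3 -0.1] gap 0.001 q [-0.73 -0.05 -0.42  1.2   0.    1.14]
cmd cm [-1.02 16.55  1.31] turn -0.415
```

arm_command([
  [[-1,16,1.3,-0.42],[-1,16,1.3,-0.42],[-1,16,1.3,-0.42],[-1,16,1.3,-0.42]],
])

```text
time_s: 1.23
ee_pos: [369.4, -125.6, 279.8]
tcp_rot: [-0.097, 1.569, 0.098]
contact_force: [-0.1, -0.8, 0.5]
finger_gap: -0.001
```

```bash
python3 -c "
from h import *
go(385,-30,280,6.9)
go(582,197.5,160,6.9)"
```

```text
t 1.23 pos [ 369.4 -125.6  279.8] jawdir 7.1 F [-0.1 -0.8  0.5] gap -0.001 q [-0.33 -0.1  -0.44  1.23  0.    1.12]
cmd cm [-0.01  9.29  2.73] turn 0.004
t 1.23 pos [ 369.4 -125.6  279.8] jawdir 7.1 F [-0.1 -0.8  0.5] gap -0.001 q [-0.33 -0.1  -0.44  1.23  0.    1.12]
cmd cm [11.99 29.42 25.1 ] turn 0.004
```

arm_command([
  [[0,5,1.5,0],[0,9.3,2.7,0],[0,15,8,0],[0,20,13.5,0],[0,25,19,0]],
])

```text
time_s: 1.85
ee_pos: [503.6, 114.3, 279.6]
tcp_rot: [-0.093, 1.569, 0.092]
contact_force: [0.6, -0.1, 0.8]
finger_gap: -0.006
```

```bash
python3 -c "
from h import *
go(582,197.5,135,6.9)"
```

```text
t 1.85 pos [503.6 114.3 279.6] jawdir 6.8 F [ 0.6 -0.1  0.8] gap -0.006 q [ 0.22  0.15 -0.19  1.23 -0.    1.68]
cmd cm [14.46  7.35  8.76] turn -0.002
```

arm_command([
  [[4,4,5,0],[9,7,8.5,0],[14,7,8.5,0],[14.3,7,8.5,0],[14.3,7,8.5,0]],
])

```text
time_s: 2.48
ee_pos: [578.6, 192.3, 137.5]
tcp_rot: [-0.093, 1.569, 0.092]
contact_force: [1.0, -0.0, 0.6]
finger_gap: -0.002
```

```bash
python3 -c "
from h import *
go(582,197.5,101,6.9)
t=env.capture('top');s=env.capture('side')
crop(t,145,115,265,200,6,'pics/t1.png');crop(s,145,130,265,315,3.2,'pics/s1.png')"
```

```text
t 2.48 pos [578.6 192.3 137.5] jawdir 6.8 F [ 1.  -0.   0.6] gap -0.002 q [ 0.32  0.4  -0.19  0.98 -0.    1.77]
cmd cm [3.65 0.48 0.41] turn -0.002
```

View pics/s1.png

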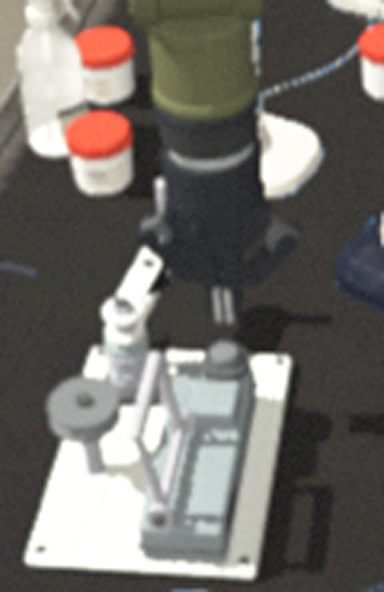

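View pics/t1.png

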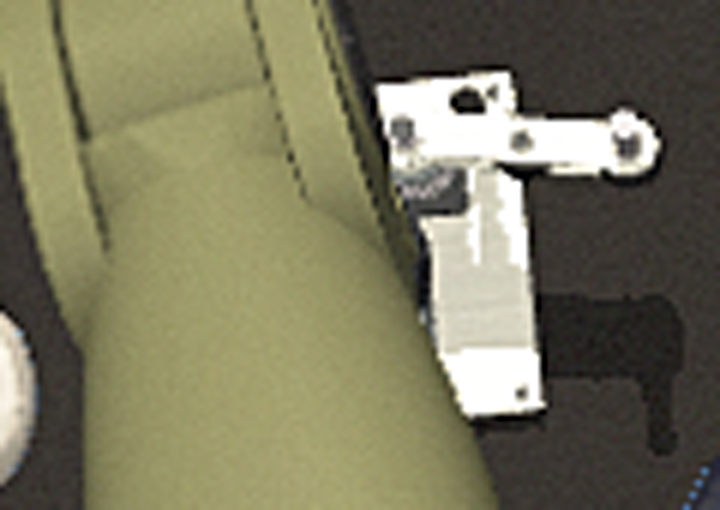

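arm_command([
  [[1.5,0.4,0.4,0],[2.6,0.4,0.4,0],[3.2,0.4,0.4,0],[3.5,0.4,0.4,0],[3.5,0.4,0.4,0]],
])

```text
time_s: 3.2
ee_pos: [581.6, 197.8, 101.8]
tcp_rot: [-0.094, 1.569, 0.094]
contact_force: [-1.3, -0.5, 3.1]
finger_gap: -0.0
```

```bash
python3 -c "
from h import *
go(582,197.5,101,6.9)
s=env.capture('side')
crop(s,145,130,265,315,3.2,'pics/s2.png')"
```

```text
t 3.2 pos [581.6 197.8 101.8] jawdir 6.8 F [-1.3 -0.5  3.1] gap -0.0 q [ 0.33  0.43 -0.22  0.91 -0.    1.78]
cmd cm [ 0.08 -0.04  0.04] turn -0.001
```

View pics/s2.png

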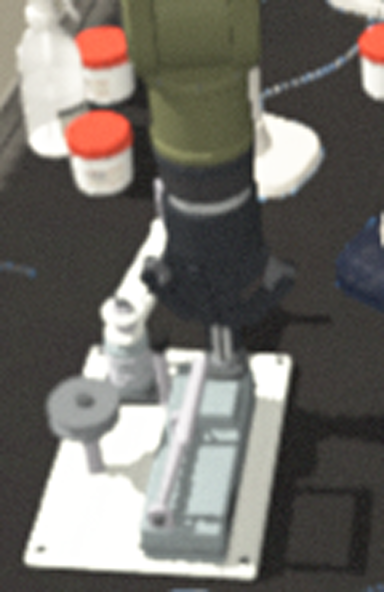

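arm_command([
  [[0,0,0,0],[0,0,0,0],[-4,0,0,0],[-9,0,0,0],[-12,-1,-3,0]],
])

```text
time_s: 3.88
ee_pos: [555.8, 185.4, 224.3]
tcp_rot: [-0.093, 1.564, 0.095]
contact_force: [0.1, -0.3, 0.2]
finger_gap: 0.002
```

```bash
python3 -c "
from h import *
st()
s=env.capture('side')
crop(s,145,130,265,315,3.2,'pics/s3.png')"
```

```text
t 3.88 pos [555.8 185.4 224.3] jawdir 6.9 F [ 0.1 -0.3  0.2] gap 0.002 q [ 0.32  0.29 -0.13  1.14  0.    1.77]
```

View pics/s3.png

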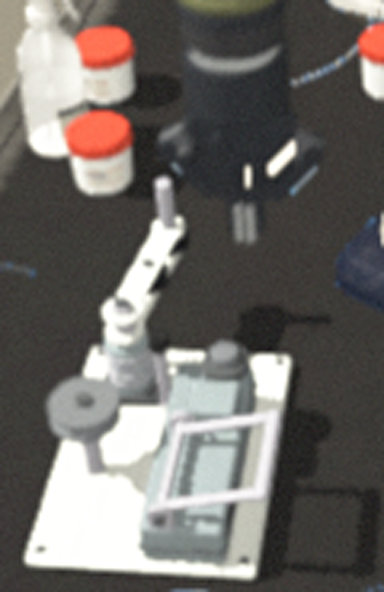

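```bash
python3 -c "
from h import *
for p in [(276,414),(262,495)]:
  print(onz('side',(p[0]/3.2+145-.34,p[1]/3.2+130-.34),85))
t=env.capture('top'); crop(t,145,115,265,200,6,'pics/t3.png')
go(518.5,297.7,150,6.9)"
```

```text
[523.518 256.598  85.   ]
[513.797 337.343  85.   ]
t 3.98 pos [553.9 184.4 225.9] jawdir 6.8 F [-0.2 -0.2 -0.7] gap -0.002 q [ 0.32  0.29 -0.14  1.14 -0.    1.77]
cmd cm [ 7.59 11.66 -2.21] turn -0.001
```

View pics/t3.png

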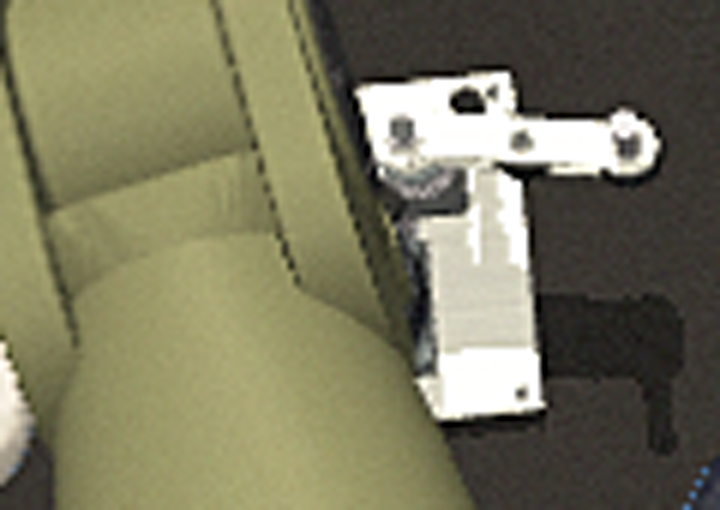

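arm_command([
  [[1,5,-1,0],[3,9,-2,0],[6,11.7,-2.2,0],[7.5,11.7,-2.2,0],[7.5,11.7,-2.2,0]],
], jaw=60)

```text
time_s: 4.6
ee_pos: [516.9, 297.1, 145.0]
tcp_rot: [-0.095, 1.571, 0.092]
contact_force: [-0.1, -0.2, -0.5]
finger_gap: 0.601
```

```bash
python3 -c "
from h import *
go(518.5,297.5,87,6.9)
s=env.capture('side')
crop(s,145,130,265,315,3.2,'pics/s4.png')"
```

```text
t 4.6 pos [516.9 297.1 145. ] jawdir 6.8 F [-0.1 -0.2 -0.5] gap 0.601 q [ 0.52  0.37 -0.22  0.99 -0.    1.97]
cmd cm [5.8  0.03 0.18] turn -0.001
```

View pics/s4.png

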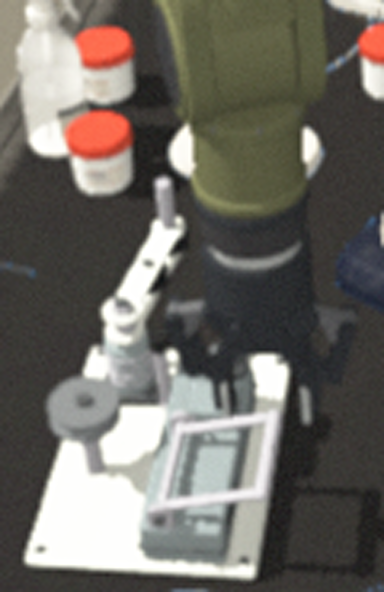

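arm_command([
  [[2.5,0,0.2,0],[4.5,0,0.2,0],[5.6,0,0.2,0],[5.6,0,0.2,0]],
])

```text
time_s: 5.15
ee_pos: [519.8, 297.6, 90.9]
tcp_rot: [-0.093, 1.569, 0.093]
contact_force: [0.3, -0.3, 0.2]
finger_gap: 0.596
```

```bash
python3 -c "
from h import *
go(518.5,297.5,87,6.9)
s=env.capture('side')
crop(s,145,130,265,315,3.2,'pics/s5.png')"
```

```text
t 5.15 pos [519.8 297.6  90.9] jawdir 6.8 F [ 0.3 -0.3  0.2] gap 0.596 q [ 0.52  0.42 -0.28  0.88 -0.    1.97]
cmd cm [ 0.39  0.01 -0.13] turn -0.002
```

View pics/s5.png

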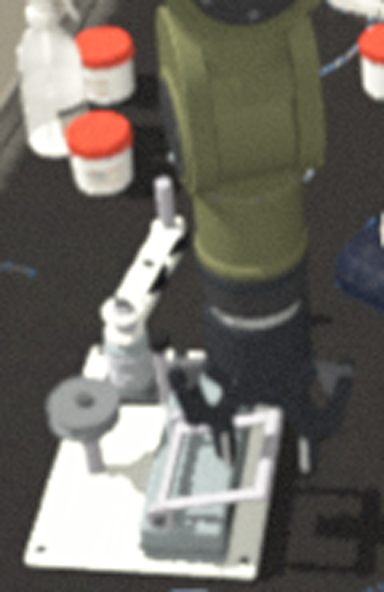

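arm_command([
  [[0.3,0,-0.1,0],[0.3,0,-0.1,0],[0.3,0,-0.1,0],[0.3,0,-0.1,0],[0.3,0,-0.1,0]],
], jaw=0, squeeze=25)

```text
time_s: 5.82
ee_pos: [518.2, 298.2, 88.2]
tcp_rot: [-0.094, 1.569, 0.094]
contact_force: [-4.3, -0.3, 5.3]
finger_gap: 0.129
```

```bash
python3 -c "
from h import *
o,R=st()
p=o['ee_pos']; fx=np.array([.9927,.1207,0])
# arc: bar dropped angle 1.45 -> 
for h0 in [np.array([595,307,64.])]:
  for a in np.arange(1.45,-0.01,-0.145):
    th=a-0.15
    d=R.T@(-fx*80*(np.sin(th)-np.sin(1.3))+np.array([0,0,80*(np.cos(th)-np.cos(1.3))]))/10
    print(round(a,3),d)
"
```

```text
t 5.83 pos [518.2 298.2  88.2] jawdir 6.9 F [-4.3 -0.3  5.3] gap 0.129 q [ 0.52  0.42 -0.28  0.87  0.    1.97]
1.45 [0. 0. 0.]
1.305 [-1.092  0.001  0.39 ]
1.16 [-2.115  0.002  0.933]
1.015 [-3.05   0.003  1.619]
0.87 [-3.875  0.004  2.432]
0.725 [-4.575  0.005  3.356]
0.58 [-5.133  0.007  4.372]
0.435 [-5.539  0.008  5.457]
0.29 [-5.784  0.009  6.59 ]
0.145 [-5.863  0.011  7.746]
-0.0 [-5.774  0.012  8.902]
```

arm_command([
  [[-1.1,0,0.4,0],[-2.1,0,0.9,0],[-3.05,0,1.6,0],[-3.9,0,2.4,0],[-4.6,0,3.4,0]],
])

```text
time_s: 6.45
ee_pos: [548.9, 301.9, 135.2]
tcp_rot: [-0.094, 1.576, 0.095]
contact_force: [-14.6, -2.0, 15.5]
finger_gap: 0.131
```

```bash
python3 -c "
from h import *
st()
s=env.capture('side')
crop(s,145,130,265,315,3.2,'pics/s6.png')"
```

```text
t 6.45 pos [548.9 301.9 135.2] jawdir 6.9 F [-14.6  -2.   15.5] gap 0.131 q [ 0.5   0.43 -0.15  1.    0.    1.95]
```

View pics/s6.png

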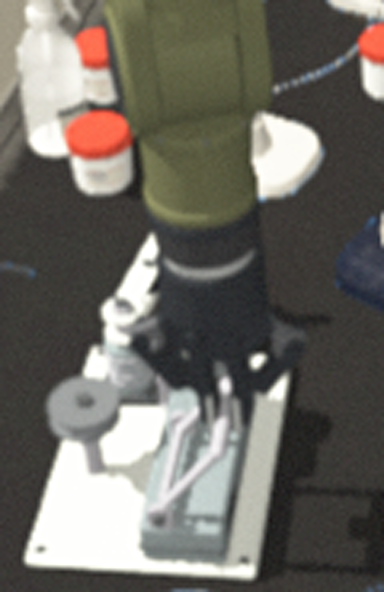

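arm_command([
  [[-0.9,0,0.85,0],[-1.25,0,1.95,0],[-1.5,0,3.15,0],[-1.6,0,4.3,0],[-1.55,0,5.1,0]],
])

```text
time_s: 7.12
ee_pos: [604.5, 308.4, 149.6]
tcp_rot: [-0.093, 1.567, 0.094]
contact_force: [-2.6, 1.4, 0.4]
finger_gap: 0.13
```

```bash
python3 -c "
from h import *
st()
s=env.capture('side')
st()
crop(s,145,130,265,315,3.2,'pics/s7.png')"
```

```text
t 7.12 pos [604.5 308.4 149.6] jawdir 6.8 F [-2.6  1.4  0.4] gap 0.13 q [ 0.47  0.51  0.01  1.07 -0.    1.92]
t 7.17 pos [605.1 308.6 149.4] jawdir 6.8 F [-0.2 -0.4  5.1] gap 0.126 q [ 0.47  0.51  0.01  1.07 -0.    1.92]
```

View pics/s7.png

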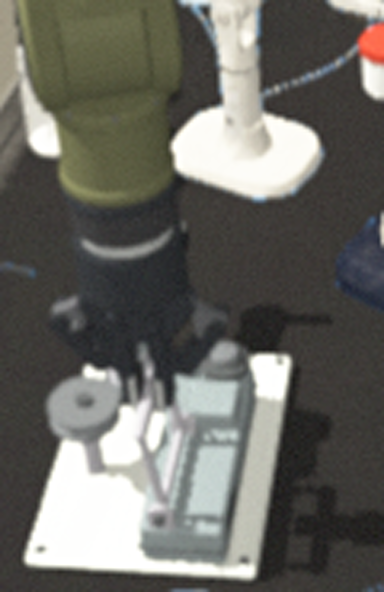

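arm_command([
  [[0,0,0.2,0],[0,0,0.2,0],[0,0,0.2,0]],
])

```text
time_s: 7.55
ee_pos: [604.9, 308.5, 149.5]
tcp_rot: [-0.094, 1.568, 0.094]
contact_force: [-2.1, 1.8, 4.2]
finger_gap: 0.127
```

arm_command([
  [[0,0,0,0],[0,0,0,0],[0,0,0,0],[0,0,0,0]],
], jaw=50)

```text
time_s: 8.05
ee_pos: [604.9, 308.4, 149.2]
tcp_rot: [-0.094, 1.569, 0.094]
contact_force: [-0.5, 0.9, -0.5]
finger_gap: 0.5
```

```bash
python3 -c "
from h import *
st()
s=env.capture('side')
crop(s,145,130,265,315,3.2,'pics/s8.png')"
```

```text
t 8.05 pos [604.9 308.4 149.2] jawdir 6.8 F [-0.5  0.9 -0.5] gap 0.5 q [ 0.47  0.51  0.01  1.07 -0.    1.92]
```

View pics/s8.png

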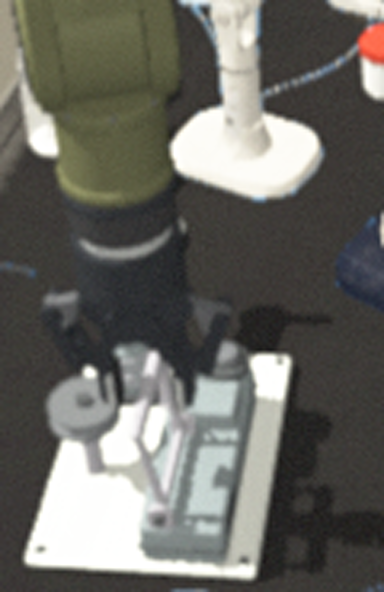

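arm_command([
  [[-4,0,0,0],[-9,0,0,0],[-11,0,0,0],[-11,0,0,0]],
])

```text
time_s: 8.6
ee_pos: [606.0, 309.0, 261.4]
tcp_rot: [-0.093, 1.565, 0.095]
contact_force: [0.6, 0.5, -0.3]
finger_gap: 0.498
```

```bash
python3 -c "
from h import *
go(664,74,230,-5)
s=env.capture('side')
crop(s,145,130,265,315,3.2,'pics/s9.png')"
```

```text
t 8.6 pos [606.  309.  261.4] jawdir 6.8 F [ 0.6  0.5 -0.3] gap 0.498 q [ 0.47  0.46  0.2   1.3  -0.    1.92]
cmd cm [  3.12 -24.03   2.94] turn 0.207
```

View pics/s9.png

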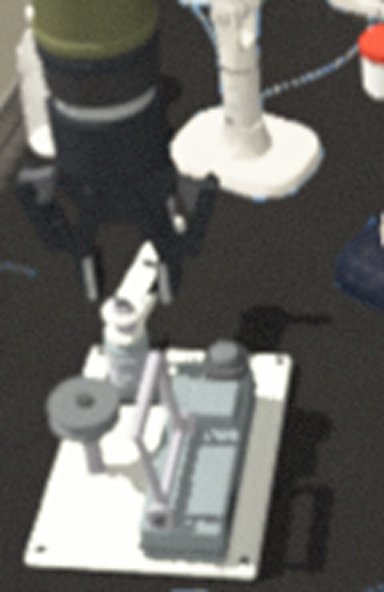

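arm_command([
  [[0,-5,0.6,0.05],[1,-10,1.2,0.1],[2,-16,1.9,0.15],[3,-22,2.6,0.2],[3.1,-24,2.9,0.21]],
], jaw=70)

```text
time_s: 9.28
ee_pos: [661.2, 70.0, 225.2]
tcp_rot: [0.073, 1.574, -0.075]
contact_force: [0.1, 0.1, 0.1]
finger_gap: 0.703
```

arm_command([
  [[0,0,0,0],[0,0,0,0]],
])

```text
time_s: 9.52
ee_pos: [662.0, 75.0, 227.9]
tcp_rot: [0.07, 1.57, -0.069]
contact_force: [-0.4, 0.2, 0.6]
finger_gap: 0.699
```

```bash
python3 -c "
from h import *
go(664,74,138,-5)
s=env.capture('side');t=env.capture('top')
crop(t,145,80,345,230,3.8,'pics/t10.png')
crop(s,145,130,265,315,3.2,'pics/s10.png')"
```

```text
t 9.53 pos [662.   75.  227.9] jawdir -5.1 F [-0.4  0.2  0.6] gap 0.699 q [0.11 0.45 0.1  1.22 0.   1.77]
cmd cm [ 8.99 -0.09  0.22] turn -0.002
```

View pics/s10.png

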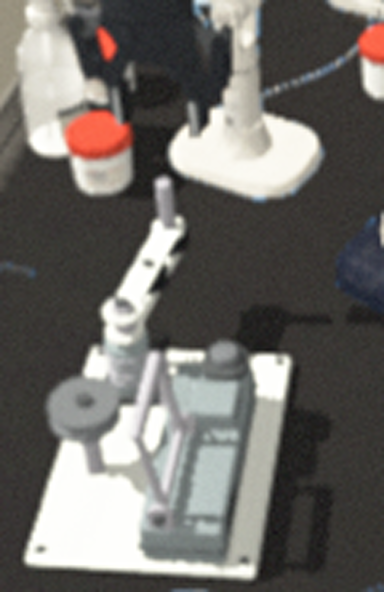

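View pics/t10.png

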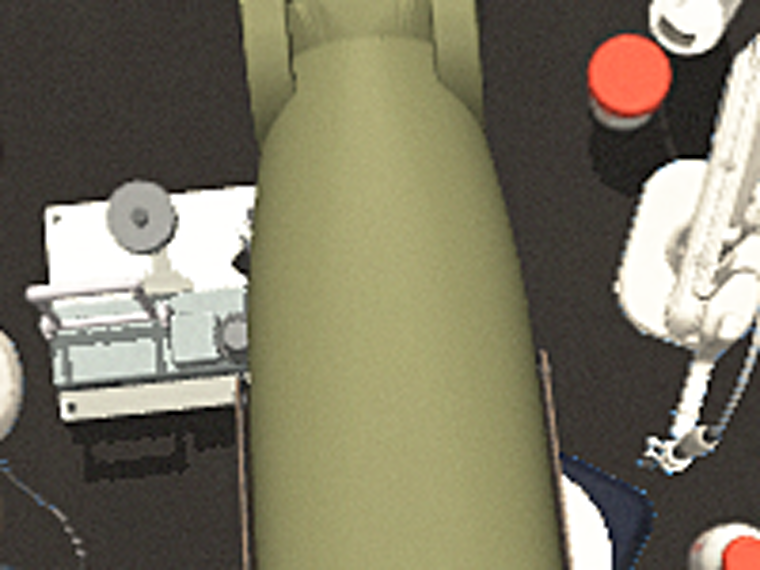

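```bash
python3 -c "
from h import *
for z in(156,106):
  u=proj('side',[664,74,z])[0]; print((u[0]-145+.34)*3.2,(u[1]-130+.34)*3.2)"
```

```text
166.65293758788695 181.39871551431224
171.8618194794658 225.67010870716297
```

arm_command([
  [[3,-0.1,0.2,0],[6,-0.1,0.2,0],[8.5,-0.1,0.2,0],[8.8,-0.1,0.2,0],[8.8,-0.1,0.2,0]],
])

```text
time_s: 10.25
ee_pos: [664.5, 73.4, 141.1]
tcp_rot: [0.07, 1.569, -0.07]
contact_force: [0.1, 0.6, 0.1]
finger_gap: 0.7
```

```bash
python3 -c "
from h import *
go(664,74,138,-5)
s=env.capture('side')
crop(s,145,130,265,315,3.2,'pics/s11.png')"
```

```text
t 10.25 pos [664.5  73.4 141.1] jawdir -5.1 F [0.1 0.6 0.1] gap 0.7 q [ 0.11  0.5  -0.03  1.04  0.    1.77]
cmd cm [ 0.31  0.06 -0.06] turn -0.002
```

View pics/s11.png

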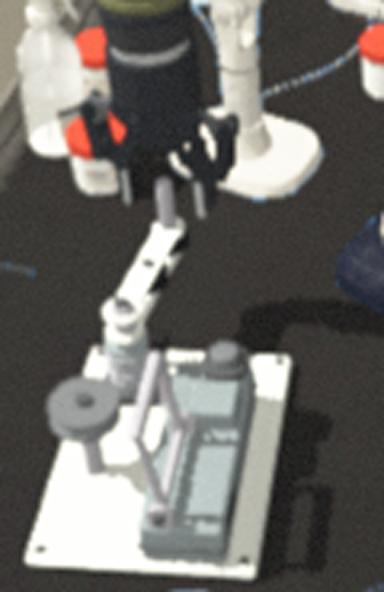

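arm_command([
  [[0.2,0,0,0],[0.2,0,0,0],[0.2,0,0,0],[0.2,0,0,0],[0.2,0,0,0]],
], jaw=0, squeeze=60)

```text
time_s: 10.92
ee_pos: [665.0, 72.4, 139.0]
tcp_rot: [0.071, 1.568, -0.071]
contact_force: [2.3, -0.7, 4.4]
finger_gap: 0.146
```

```bash
python3 -c "
from h import *
o,R=st()
piv=np.array([671.5,185]); a0=np.radians(-93.1)
for a in np.arange(0,1.26,0.1):
  d=110*np.array([np.cos(a0-a)-np.cos(a0),np.sin(a0-a)-np.sin(a0)])
  print(round(a,2),d,(R.T@np.array([d[0],d[1],0])/10).round(2))
"
```

```text
t 10.93 pos [665.   72.4 139. ] jawdir -5.2 F [ 2.3 -0.7  4.4] gap 0.146 q [ 0.11  0.5  -0.03  1.04 -0.    1.77]
0.0 [0. 0.] [0. 0. 0.]
0.1 [-10.936   1.143] [-0.    0.01 -1.1 ]
0.2 [-21.703   3.371] [-0.    0.14 -2.19]
0.3 [-32.194   6.664] [-0.01  0.37 -3.27]
0.4 [-42.304  10.987] [-0.01  0.71 -4.31]
0.5 [-51.931  16.298] [-0.01  1.15 -5.32]
0.6 [-60.981  22.544] [-0.01  1.69 -6.28]
0.7 [-69.361  29.662] [-0.01  2.33 -7.18]
0.8 [-76.99   37.581] [-0.01  3.05 -8.01]
0.9 [-83.789  46.222] [-0.01  3.84 -8.76]
1.0 [-89.692  55.498] [-0.02  4.71 -9.43]
1.1 [-94.639  65.318] [ -0.02   5.65 -10.02]
1.2 [-98.581  75.582] [ -0.02   6.63 -10.5 ]
```

arm_command([
  [[0,0.07,-1.65,0.1],[0,0.37,-3.27,0.2],[0,0.92,-4.8,0.3],[0,1.69,-6.28,0.4],[0,2.33,-7.18,0.46]],
])

```text
time_s: 11.55
ee_pos: [595.6, 99.6, 139.0]
tcp_rot: [0.431, 1.522, -0.439]
contact_force: [6.0, -10.1, 2.8]
finger_gap: 0.145
```

```bash
python3 -c "
from h import *
o,R=st()
s=env.capture('side')
crop(s,145,130,265,315,3.2,'pics/s12.png')
piv=np.array([671.5,185]); a0=np.radians(-93.1)
print((a0-np.arctan2(*(o['ee_pos'][:2]-piv)[::-1])), np.hypot(*(o['ee_pos'][:2]-piv)))
for a in np.arange(0.7,1.26,0.1):
  d=110*np.array([np.cos(a0-a)-np.cos(a0-.7),np.sin(a0-a)-np.sin(a0-.7)])
  print(round(a,2),d,(R.T@np.array([d[0],d[1],0])/10).round(2))
"
```

```text
t 11.55 pos [595.6  99.6 139. ] jawdir -31.8 F [  6.  -10.1   2.8] gap 0.145 q [ 0.17  0.38 -0.21  0.98 -0.01  2.3 ]
0.6723083489126955 114.21326243673981
0.7 [0. 0.] [0. 0. 0.]
0.8 [-7.628  7.919] [-0.01  0.27 -1.07]
0.9 [-14.428  16.56 ] [-0.01  0.65 -2.1 ]
1.0 [-20.33   25.837] [-0.02  1.12 -3.09]
1.1 [-25.278  35.656] [-0.03  1.7  -4.03]
1.2 [-29.22   45.921] [-0.03  2.36 -4.9 ]
```

View pics/s12.png

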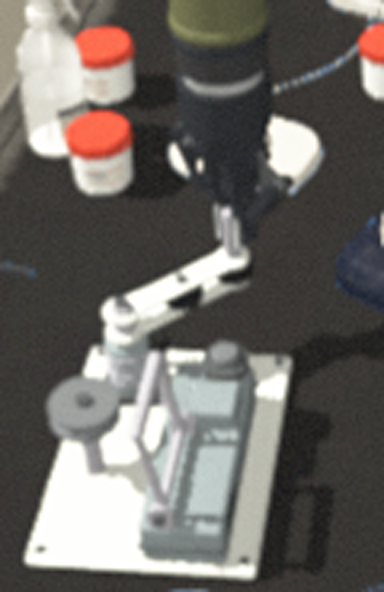

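arm_command([
  [[0,0.4,-1.6,0.1],[0,1.05,-3.1,0.2],[0,1.6,-4.0,0.27],[0,2.2,-4.9,0.33],[0,2.2,-4.9,0.33]],
])

```text
time_s: 12.22
ee_pos: [564.3, 144.4, 138.9]
tcp_rot: [0.685, 1.456, -0.692]
contact_force: [-0.2, -9.3, 7.3]
finger_gap: 0.144
```

```bash
python3 -c "
from h import *
o,R=st()
s=env.capture('side');t=env.capture('top')
crop(t,145,115,265,200,6,'pics/t13.png')
crop(s,145,130,265,315,3.2,'pics/s13.png')
piv=np.array([671.5,185]); a0=np.radians(-93.1)
print((a0-np.arctan2(*(o['ee_pos'][:2]-piv)[::-1])), np.hypot(*(o['ee_pos'][:2]-piv)))
d=np.array([.31,-.95])*-10
print((R.T@np.array([d[0],d[1],0])/10).round(2), R.T@o['contact_force'])
"
```

```text
t 12.22 pos [564.3 144.4 138.9] jawdir -50.5 F [-0.2 -9.3  7.3] gap 0.144 q [ 0.25  0.35 -0.26  0.96 -0.01  2.71]
1.1543180127025432 114.64727449050231
[-0.01  0.36 -0.93] [-7.205 -6.094  7.051]
```

View pics/s13.png

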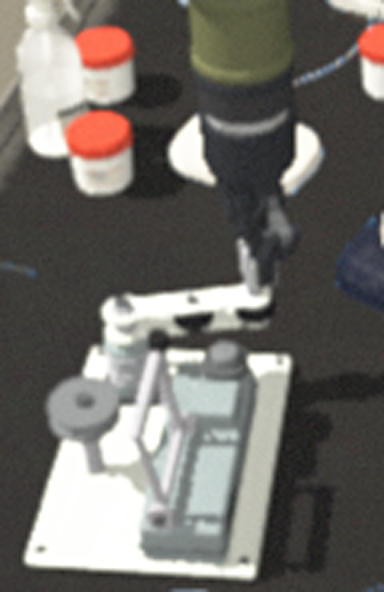

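View pics/t13.png

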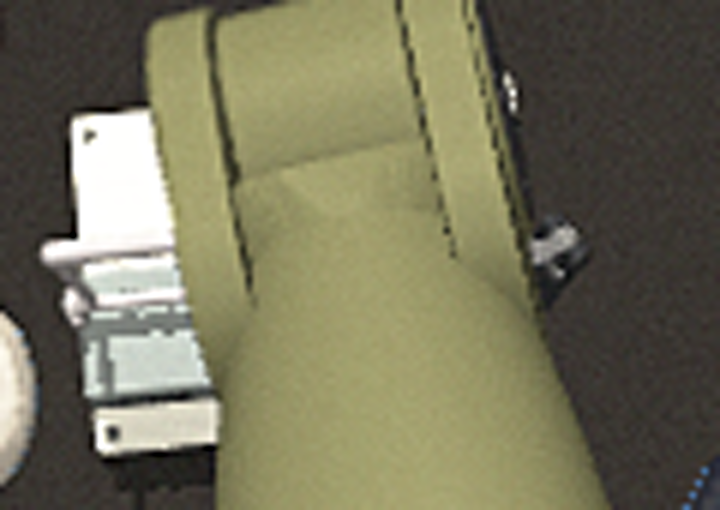

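arm_command([
  [[0,0.15,-0.4,0],[0,0.3,-0.8,0],[0,0.3,-0.8,0],[0,0.3,-0.8,0]],
])

```text
time_s: 12.82
ee_pos: [562.4, 149.6, 138.9]
tcp_rot: [0.684, 1.452, -0.697]
contact_force: [1.6, -16.6, 7.9]
finger_gap: 0.148
```

```bash
cat > a.py <<'E'
from h import *
o,R=st()
piv=np.array([671.5,185]); a0=np.radians(-93.1)
p=o['ee_pos'][:2]-piv
print((a0-np.arctan2(p[1],p[0])), np.hypot(*p)); r=p/np.hypot(*p); t=np.array([r[1],-r[0]])
f=o['contact_force'][:2]; print("tang",f@t,"rad",f@r,"tangdir tool",(R.T@np.r_[t,0]).round(2))
E
python3 a.py
```

```text
t 12.82 pos [562.4 149.6 138.9] jawdir -50.7 F [  1.6 -16.6   7.9] gap 0.148 q [ 0.27  0.35 -0.26  0.96 -0.01  2.72]
1.203263293610372 114.66221132845509
tang -16.314739806240024 rad 3.609234039198047 tangdir tool [-0.01  0.36 -0.93]
```

arm_command([
  [[0,0.15,-0.4,0],[0,0.15,-0.4,0],[0,0.15,-0.4,0],[0,0.15,-0.4,0]],
])

```text
time_s: 13.32
ee_pos: [562.2, 150.4, 138.9]
tcp_rot: [0.681, 1.447, -0.702]
contact_force: [5.1, -27.8, 6.5]
finger_gap: 0.147
```

```bash
python3 a.py; python3 - <<'E'
from h import *
s=env.capture('side');crop(s,145,130,265,315,3.2,'pics/s14.png')
E
```

```text
t 13.32 pos [562.2 150.4 138.9] jawdir -50.8 F [  5.1 -27.8   6.5] gap 0.147 q [ 0.27  0.35 -0.26  0.96 -0.02  2.73]
1.210470546222693 114.68360497985576
tang -28.089829418143047 rad 3.5052768529930685 tangdir tool [-0.02  0.37 -0.93]
```

View pics/s14.png

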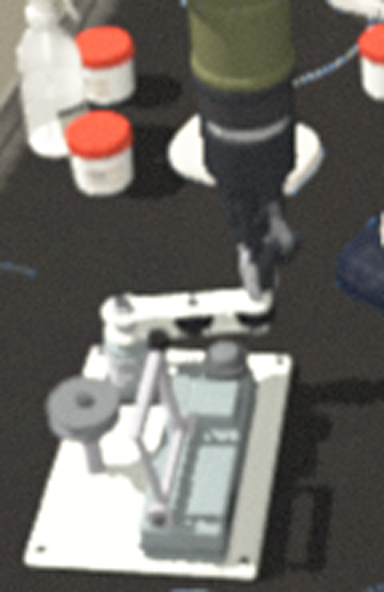

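arm_command([
  [[0,-0.08,0.2,0],[0,-0.08,0.2,0],[0,-0.08,0.2,0],[0,-0.08,0.2,0],[0,-0.08,0.2,0]],
])

```text
time_s: 14.0
ee_pos: [562.3, 150.0, 138.9]
tcp_rot: [0.683, 1.45, -0.7]
contact_force: [3.7, -22.3, 6.7]
finger_gap: 0.145
```

```bash
python3 a.py; python3 - <<'E'
from h import *
s=env.capture('side');crop(s,145,50,345,315,2.2,'pics/s15.png')
E
python3 a.py
```

```text
t 14.0 pos [562.3 150.  138.9] jawdir -50.8 F [  3.7 -22.3   6.7] gap 0.145 q [ 0.27  0.35 -0.26  0.96 -0.01  2.73]
1.2065925053977253 114.69365178899983
tang -22.310470163118033 rad 3.3082769972113972 tangdir tool [-0.01  0.37 -0.93]
t 14.05 pos [562.3 150.  138.9] jawdir -50.8 F [  4.3 -21.5   6.4] gap 0.147 q [ 0.27  0.35 -0.26  0.96 -0.01  2.72]
1.2064779210679861 114.68050402754841
tang -21.801708942040793 rad 2.4532956407403272 tangdir tool [-0.01  0.37 -0.93]
```

View pics/s15.png

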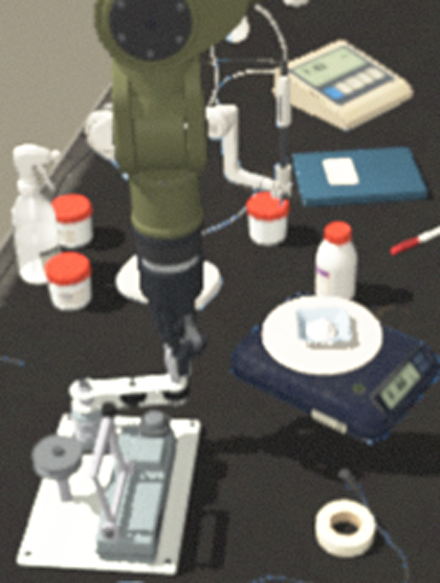

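The bail is standing at about (100,470), the arm is held forward at its stop, and the bottle, tape and pots are undisturbed. Handing in.

```bash
python3 -c "
from plant import env
print(env.hand_in())"
```

```text
the job is handed in; nothing more can be done
None
```

The feeder is ready to thread: the brake lever is back up and standing by itself. The gripper is still holding the tensioner arm against its front stop.

- **Test button and lever:** I pressed the button, and the pictures showed the lever tip and drop. I gripped its bar, swung it up past upright and let go. Every side view since, including the last before hand-in, shows it standing.
- **Tensioner arm:** I gripped the peg and swung it forward to about 1.2 rad, worked out from the measured pose. At the stop, pushing harder moved the peg less than 1 mm while the force rose from 16 to 28 N. I then eased back to about 22 N and handed in with the peg still held. The spring accounts for about 9 N of that.
- **Surroundings:** The final side view shows the bottle, tape roll and pots where they were. The beaker was outside that cropped view, but the arm did not go near it. The highest wrist force I read was about 30 N, and the job took about 14 s.
- **Disagreements:** My first two-camera fix on the peg differed by about 9 mm between views. I used a position worked out from the pivot instead, and the grasp confirmed it. The swing radius measured about 115 mm against the stated 110 mm, probably from a small error in my pivot estimate or the peg sitting off-centre in the pads.

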